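# Snap the spout clip shut on the stock pot's drain pipe with pliers

## Task

The spout sleeve on the stock pot's drain pipe is held by a small metal snap clip that is still open. Take the blue-handled pliers off their wooden rest, straddle the clip's two upright ears with the jaws and squeeze gently until the clip clicks shut, without crushing it by squeezing on after the click and without touching the clip with the gripper. Then lay the pliers flat back on their rest, pointing the way they did, let go, and leave everything else as it was.

Things in the scene. Friction and masses are not known exactly. Their poses are not given: they have to be found in the camera images.
- pliers_grip (a point): where to grip the pliers, half-way up: spring-open pliers with two blue handles, lying flat, 165 mm long, 14 mm tall, 170 g. x points along them to the jaws, z up; the handles lie on both sides along y, outer span here 61 mm sprung open, parallel at 48 mm, about 33 mm when the jaws are 13 mm apart. The straight grips reach from 26 mm behind to 18 mm ahead of this point; balance point 8 mm ahead
- pliers_jaw (a point): mid-point between the two jaws, half-way up, 100 mm ahead of pliers_grip (45 mm ahead of the pivot); axes alike. The jaws are straight bars from 23 mm behind to 17 mm ahead of this point, 36 mm apart here when open, 28 mm at a handle span of 52 mm, 13 mm at 33 mm; they close along y, both alike
- rest: wooden rest for the pliers: two blocks 26 mm tall, the front one 60 x 75 mm under the pivot and jaws, the rear one 10 mm thick under the ends of the handles, with a free gap of 69 mm between them around the grip point; origin on the table under the pliers' pivot, x towards the jaws. Fixed
- pliers: the pliers, origin on the pivot at their underside (26 mm above the table when on the rest), x towards the jaws, z up
- clip_mid (a point): middle of the snap clip between its two upright ears, 34 mm above the axis of the level drain pipe, 149 mm above the table: lower the jaws' mid-point to here. y along the pipe to the pot, z up, x across the ears. Ears: plates 14 mm wide (y), from 16 mm below to 10 mm above this point. Outer face of the brass sliding ear at x = +11.5 mm; of the steel ear at -0.5 to -11.5 mm, different each time
- clip_ear (a joint): how far the sliding ear has closed, in m: 0 open, 0.0044 shut. It resists with up to 15 N near 0.0012 (with the spring, 25 to 28 N at each handle), less and less up to 0.0032; then it snaps to 0.0044 by itself and stays, and the force at the handles drops by several N. From then on it is stiff: over 21 N at each ear (31 to 34 N at each handle) crushes it
- clip: the clip with both ears; origin on the pipe's axis, y along the pipe towards the pot, z up through the ears
- pot: stock pot (260 mm wide, top 300 mm above the table) on a black two-ring electric hotplate, with its drain pipe, 28 mm thick, its axis 115 mm above the table; origin on the table straight below the clip, y along the pipe towards the pot. Fixed.
- rest_top (a point): point on the rest's top where the pivot lies at the start, 26 mm above the table
- tape: roll of green tape, 100 mm wide, 24 mm tall (bystander)
- pen: marker pen, 135 mm long (bystander)
- spoon: wooden spoon, 220 mm long (bystander)
- bowl: steel bowl, 140 mm wide, 60 mm tall (bystander)
- jar: amber spice jar, 60 mm wide, 90 mm tall (bystander)
- mug: white mug, 80 mm wide, 90 mm tall (bystander)
- pliers_pivot (a point): the pivot of the pliers, half-way up, 55 mm ahead of pliers_grip; axes alike. The built-in spring pushes each handle out with 8 N when open, 11 N at a span of 52 mm, 15 N at 33 mm; the pliers are carried well by squeezing the handles to a span of about 52 mm, which leaves the jaws open. Each handle turns 0.26 rad from open to a span of 33 mm
- clip_top (a point): 10 mm straight above clip_mid, level with the ears' tops. The ears measure 12 to 23 mm over all when open, 4.4 mm less when shut. Free above and to -y, so the pliers come level, pointing along +y, and are lowered over the ears. The clip rolls a little about the pipe and centres itself between the jaws. The sleeve below runs on 50 mm to -y and turns down; the pot's wall is 160 mm to +y
Mind the look-alikes: they are no part of the job. Of the things that look like the pliers, the smaller one is meant.

How it is judged:
By the outcome, as a careful person would: the job done as asked, in the order asked, and still so for the second after the job is handed in, with the robot touching nothing.
It also fails if it takes over 51 s, if anything falls off the work surface, if the arm or the gripper's body presses on something with over 40 N, if the wrist force passes 120 N, or if a joint passes its speed limit or range.

## Robot

A 7-joint arm with a two-finger parallel gripper is mounted at the origin on the work surface. World frame = base frame: x ahead of the robot, y to its left, z up, the work surface at z = 0. Lengths are in m, angles in rad, forces in N, time in s.
With the tool pointing down it reaches from about 0.35 to 0.775 m from the base axis. Payload 3.1 kg.
Tool frame: the origin (TCP) lies on the front face of the gripper's body, between the roots of the fingers; the fingertips stand 73 mm ahead of it and the grasp point (between the pads) lies 54 mm ahead of it; y points along the fingers, x is the direction in which the jaws open and shut, and the axes are right-handed (so a half turn about y gives the same grasp; the last joint's range is limited). The gripper opens to 85 mm and grips with 20 to 120 N. Pads are 22 mm wide; open, the fingers measure 114 mm over their backs; the gripper's body (76 mm by 85 mm) begins 54 mm behind the grasp point. The pads swing forward as they close: fully open they stand 13 mm farther back than shut.
Start: joints at [1.083, 0.311, 0.014, 1.512, -0.004, 1.319, -0.027], TCP at [0.237, -0.496, 0.304] pointing down, gripper open.
Joint ranges: [-2.7, 2.7], [-0.3, 1.91], [-1.27, 1.3], [0.12, 2.57], [-1.44, 4.58], [0.2, 2.03], [-3.05, 3.05]. Speed limits (rad/s): [2.79, 2.79, 3.14, 3.14, 3.14, 3.14, 3.14].

## Interface

Orientations are given as a unit quaternion [x, y, z, w].
In Python, from plant import r gives the robot as it stands.
- The arm moves only by the tool carry_out, never from a script. Its argument "motion" is a list of rows, each a list of 4 numbers: the shift along the tool's x, y, z in m, then the turn about the tool's y in degrees. A call has exactly 10 rows; each row is the pose to reach, as a shift and turn from the pose commanded when the call began, along the tool's axes at that moment; what a row does not reach only later rows make up. A row lasts 1/12 s, in which the tool goes at most 41.7 mm and 7.16 degrees, less where a joint would pass 70% of its speed; a pose out of reach is approached as far as the arm can. A call with a gripper value outside its range is refused whole. "jaw" is the closure, from -1 (fully open) to 1 (shut), so that 0 is half open, set as the call begins (left out, the last holds). The fingers move at their own pace and stop on an object; "force" is the grip in N (left out, the last holds). Time passes only in rows, so rows that repeat a pose let the fingers close, or fill a call up. It gives the time, the measured TCP pose, the force and the opening at its end, in the units of the state.
- r.observe(): the state, without advancing time (a new reading comes with each control period).
- r.camera(name): name is "side" or "top" or "wrist"; returns a dict with "img" (420x560x3 uint8, red, green, blue), "vertical_fov" (degrees; the focal length in pixels is half the picture's height over the tangent of half this angle, whatever the lens; pixels are square), "cx", "cy" (the principal point, pixels), "position" and "rotation" of the camera in the world; the wrist camera has in their place "T_tool_cam" (4x4, takes a point from camera to tool coordinates, whose origin is the TCP and whose axes are the tool frame's). Camera axes: x right, y down, z forward; pixel columns grow to the right and rows downward; lengths in m; the calibration is good to about 2 mm. A picture is of the moment at which its call begins: read the wrist's pose just before it. There is no depth.
- r.hand_in(): hands the job in, once; it reports no verdict.
The state is a dict: "time_s": time; "joints": joint angles; "joint_velocities": joint speeds; "tau": joint torques, N m; "ee_pos": TCP position; "tcp_rot": TCP orientation; "contact_force": force on the tool from outside, world axes, zero at the start; "wrist_torque": the same for the moment, N m; "width": finger opening in m.
Only numpy, scipy, OpenCV 4.12 (cv2) and the standard library are available. Lean on these libraries where they do the work, as an engineer would, in place of code of your own. Each camera call takes 0.05 s, during which the arm holds its last target.

## Working session

There is one attempt and no reset: what is moved stays moved. The work goes in short steps, Python scripts to look and compute and a tool call to move; the robot and the scene stay as the last step left them, time stands still between calls to the robot, and variables do not carry over. Pictures are saved under pics/ and viewed, and the job is handed in when it is done.

Besides the shell and the picture viewer there is one more tool, called after "Emit:" as name(argument=value, ...) on one line, values as JSON. carry_out: Moves the arm, as the interface text tells. Its arguments: {"type":"object","properties":{"motion":{"type":"array","items":{"type":"array","items":{"type":"number"}}},"jaw":{"type":"number"},"force":{"type":"number"}},"required":["motion"]}

```bash
mkdir -p pics; ls; python3 - <<'E'
from plant import r
import cv2,json
s=r.observe(); print({k:(v if not hasattr(v,'tolist') else v.tolist()) for k,v in s.items()})
for n in ["side","top","wrist"]:
    c=r.camera(n); cv2.imwrite(f"pics/{n}0.png",c["img"][:,:,::-1])
    print(n,{k:(v.tolist() if hasattr(v,'tolist') else v) for k,v in c.items() if k!="img"})
E
```

```text
pics
{'time_s': 0.0, 'joints': [1.0833193266792709, 0.3117306019245103, 0.014001263311364517, 1.5130799073437922, -0.004402069747210679, 1.3191688990532247, -0.027212240224218618], 'joint_velocities': [0.0009691138345033554, -0.00017929848299259388, -0.00019082968669909776, 0.00025974282389402194, -0.0011296115886451268, 0.0003703464220792881, -0.0008483191583332388], 'tau': [0.00043281010221107863, -37.99162745475769, 0.1462536072358489, -23.058854341506958, 0.012192478752695024, 0.013556285121012479, -4.335398813282154e-06], 'ee_pos': [0.23690985407592538, -0.49574145255062535, 0.3028089425356017], 'tcp_rot': [-0.597750575774137, 0.37781336946785554, -0.37636858246045096, 0.5985799839200642], 'contact_force': [0.3362688145650996, -0.4789759692910152, 0.38902466847262657], 'wrist_torque': [-0.030530356262680136, 0.0243291429179645, 0.05419194250485946], 'width': 0.08552789708238084}
side {'vertical_fov': 55.98045424688305, 'cx': 273.7522310056563, 'cy': 210.06350799955794, 'position': [0.3010659237233993, 0.6488247904037434, 0.8386197316894485], 'rotation': [-0.13933117946116197, 0.9069841499361008, -0.3934116277518787, 0.05651429327406937]}
top {'vertical_fov': 57.372465065443855, 'cx': 273.01123355141914, 'cy': 206.5521218012052, 'position': [0.32807563093596653, -0.09661950537414331, 1.0689137589464146], 'rotation': [0.7088581735083497, -0.6985461609326284, 0.06858934887558343, -0.06963369958228954]}
wrist {'vertical_fov': 68.50318221127591, 'cx': 276.9332155148696, 'cy': 202.17650859271984, 'T_tool_cam': [[0.9999997979564167, 0.00025094423216248717, -0.0005840497533119734, 0.0007653994264988917], [0.0006337784741916231, -0.32260194914721707, 0.9465345111147603, -0.06920847990525508], [4.9111787289573376e-05, -0.9465346900316991, -0.32260204301061635, 0.08255282075223695], [0.0, 0.0, 0.0, 1.0]]}
```

View pics/top0.png

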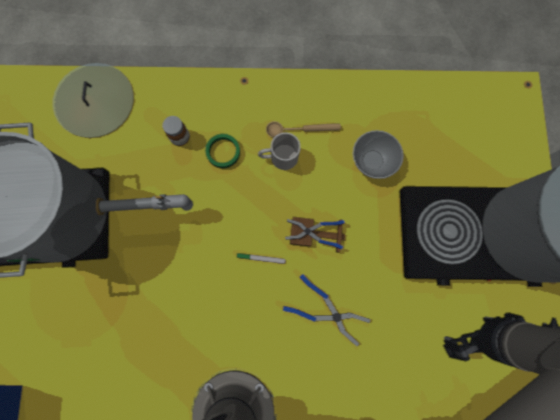

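View pics/side0.png

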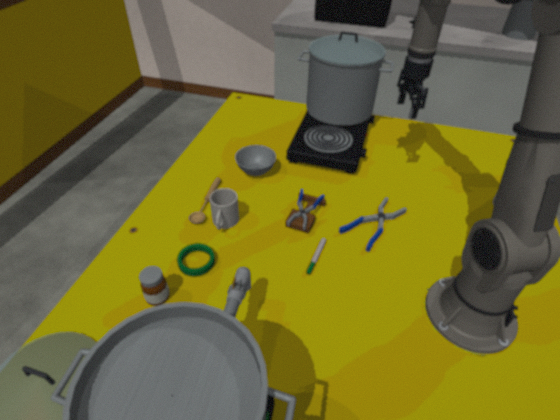

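View pics/wrist0.png

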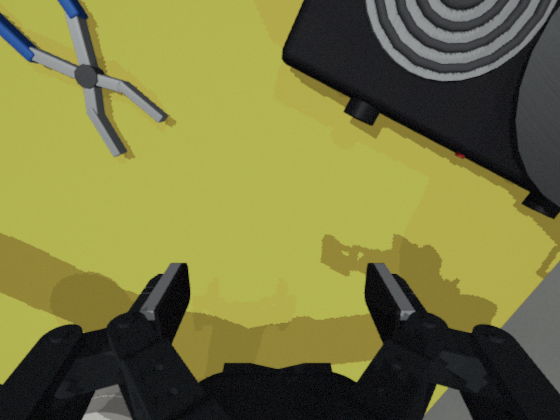

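```bash
cat > h.py <<'E'
import numpy as np, cv2
from scipy.spatial.transform import Rotation as R
from plant import r
def cam(n):
    s=r.observe(); c=r.camera(n)
    if n=="wrist":
        T=np.eye(4);T[:3,:3]=R.from_quat(s["tcp_rot"]).as_matrix();T[:3,3]=s["ee_pos"]
        T=T@np.array(c["T_tool_cam"])
    else:
        T=np.eye(4);T[:3,:3]=R.from_quat(c["rotation"]).as_matrix() if np.size(c["rotation"])==4 else np.array(c["rotation"]);T[:3,3]=c["position"]
    c["T"]=T;c["f"]=210/np.tan(np.radians(c["vertical_fov"]/2));return c
def px(c,p):
    q=np.linalg.inv(c["T"])@np.append(p,1);return c["cx"]+c["f"]*q[0]/q[2],c["cy"]+c["f"]*q[1]/q[2]
def ray(c,u,v):
    d=c["T"][:3,:3]@np.array([(u-c["cx"])/c["f"],(v-c["cy"])/c["f"],1]);return c["T"][:3,3],d/np.linalg.norm(d)
def plane(c,u,v,z):
    o,d=ray(c,u,v);return o+d*(z-o[2])/d[2]
def tri(c1,a,c2,b):
    o1,d1=ray(c1,*a);o2,d2=ray(c2,*b)
    t=np.linalg.lstsq(np.c_[d1,-d2],o2-o1,rcond=None)[0]
    p,q=o1+d1*t[0],o2+d2*t[1];return (p+q)/2,np.linalg.norm(p-q)
def crop(c,name,x0,y0,x1,y1,k):
    im=c["img"][y0:y1,x0:x1,::-1];cv2.imwrite("pics/"+name,cv2.resize(im,None,fx=k,fy=k,interpolation=cv2.INTER_CUBIC))
E
python3 - <<'E'
from h import *
t=cam("top");s=cam("side")
print(t["T"][:3,:3].round(2),px(t,[0,0,0]),px(s,[0,0,0]))
crop(t,"tp.png",270,205,370,265,8)
crop(t,"tc.png",90,180,200,235,7)
crop(s,"sp.png",275,175,345,245,8)
crop(s,"sc.png",200,255,270,335,7)
E
```

```text
[[ 0.01 -0.98  0.19]
 [-1.   -0.01  0.  ]
 [-0.   -0.19 -0.98]] (np.float64(233.51169939793937), np.float64(412.4218966446739)) (np.float64(468.44458166601885), np.float64(313.3311484444134))
```

View pics/tp.png

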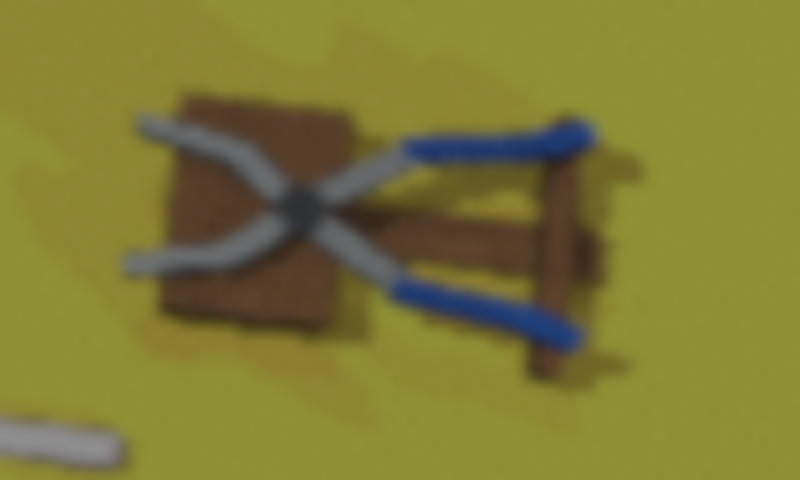

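View pics/tc.png

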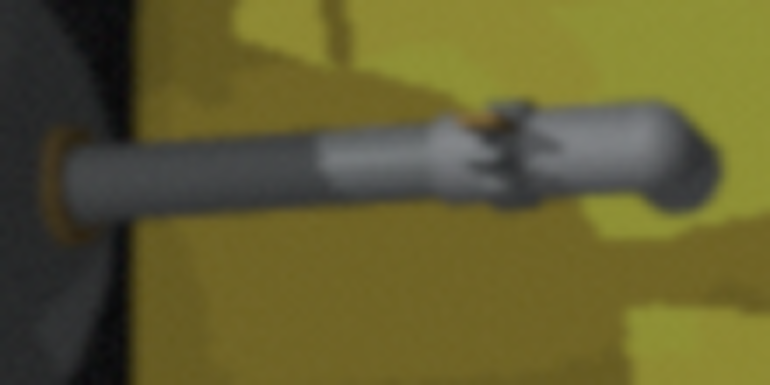

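View pics/sp.png

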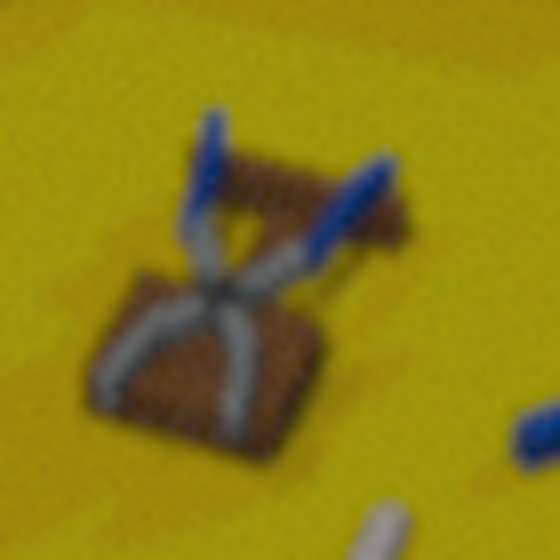

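View pics/sc.png

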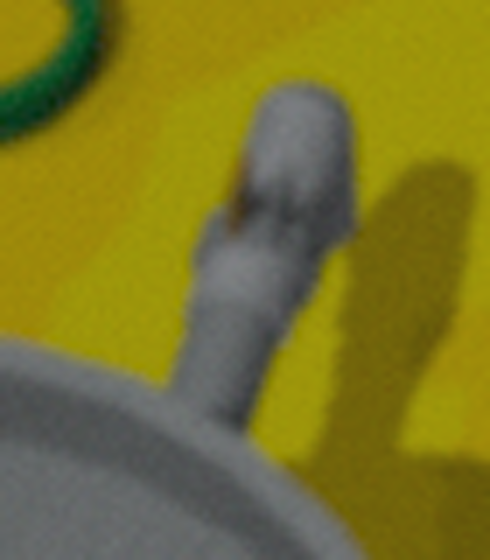

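```bash
python3 - <<'E'
from h import *
t=cam("top");s=cam("side")
f=lambda u,v:(270+u/8-.5+.06,205+v/8-.5+.06)
piv=plane(t,*f(300,208),.04);
a=(plane(t,*f(140,123),.04)+plane(t,*f(127,266),.04))/2
b=(plane(t,*f(590,135),.04)+plane(t,*f(577,343),.04))/2
print("piv",piv,"jaw tips mid",a,"handle ends mid",b,np.linalg.norm(a-b))
d=a-b;print("yaw",np.degrees(np.arctan2(d[1],d[0])))
print("side",plane(s,275+222/8,175+292/8,.04))
g=lambda u,v:(90+u/7-.43,180+v/7-.43)
# ear tops z=.159
for p in [(512,108),(480,118),(515,150),(490,165)]: print(p,plane(t,*g(*p),.155))
# pipe dir
for p in [(70,187),(380,165),(640,147)]: print(p,plane(t,*g(*p),.125))
st=r.observe();print(R.from_quat(st["tcp_rot"]).as_matrix().round(3))
E
```

```text
piv [ 0.46740236 -0.18646041  0.04      ] jaw tips mid [ 0.47128181 -0.13025305  0.04      ] handle ends mid [ 0.45851987 -0.28192074  0.04      ] 0.15220366736888782
yaw 85.19022961569335
side [ 0.46553278 -0.18603047  0.04      ]
(512, 108) [0.53413502 0.17584952 0.155     ]
(480, 118) [0.53039928 0.18675256 0.155     ]
(515, 150) [0.51918211 0.17374901 0.155     ]
(490, 165) [0.51373161 0.18205901 0.155     ]
(70, 187) [0.50958028 0.34107684 0.125     ]
(380, 165) [0.51924773 0.23067455 0.125     ]
(640, 147) [0.52721431 0.13779241 0.125     ]
[[ 0.431 -0.     0.902]
 [-0.902  0.     0.431]
 [-0.001 -1.    -0.   ]]
```

Emit:
carry_out(motion=[[-0.0133, 0.0103, 0.0314, -6], [-0.0266, 0.0206, 0.0628, -12], [-0.0399, 0.0309, 0.0942, -18], [-0.0532, 0.0412, 0.1256, -24], [-0.0665, 0.0515, 0.157, -30], [-0.0798, 0.0618, 0.1884, -36], [-0.0931, 0.0721, 0.2198, -42], [-0.1064, 0.0824, 0.2512, -48], [-0.1197, 0.0927, 0.2826, -54], [-0.133, 0.103, 0.314, -59.7]], jaw=-1, force=20)

```text
time_s: 1.18
ee_pos: [0.464, -0.2396, 0.2007]
tcp_rot: [0.707, -0.027, 0.028, -0.706]
contact_force: [-0.0, -0.1, -0.3]
width: 0.0851
```

```bash
python3 - <<'E'
from h import *
s=r.observe();print(s["time_s"],s["ee_pos"],R.from_quat(s["tcp_rot"]).as_matrix().round(3),s["width"],s["contact_force"],np.round(s["joints"],2))
w=cam("wrist");cv2.imwrite("pics/w1.png",w["img"][:,:,::-1])
E
```

```text
1.1833 [ 0.46402073 -0.23960705  0.20066472] [[ 0.997  0.001  0.078]
 [-0.078 -0.     0.997]
 [ 0.001 -1.    -0.   ]] 0.08513741396697058 [-0.01966388 -0.08487657 -0.26445371] [ 0.7   0.36 -0.33  1.73  0.13  1.07  0.25]
```

View pics/w1.png

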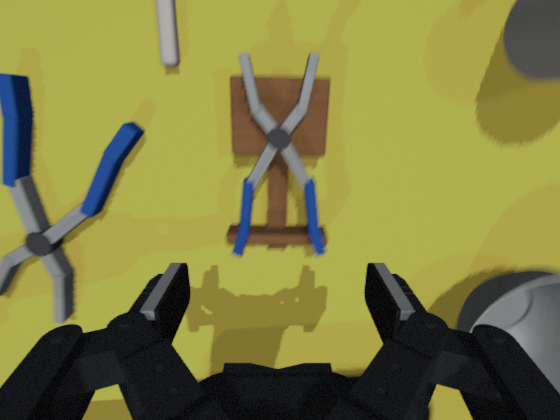

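```bash
python3 - <<'E'
from h import *
s=r.observe();w=cam("wrist");im=w["img"];hsv=cv2.cvtColor(im,cv2.COLOR_RGB2HSV)
m=cv2.inRange(hsv,(105,120,40),(130,255,255));m[:, :200]=0;m[:,360:]=0
n,l,st,ce=cv2.connectedComponentsWithStats(m)
H=[i for i in range(1,n) if st[i,4]>50];print(st[H],ce[H])
hm=np.mean([plane(w,*ce[i],.038) for i in H],0)
piv=plane(w,279,138,.04);jt=(plane(w,245,57,.04)+plane(w,316,57,.04))/2
he=(plane(w,239,251,.04)+plane(w,321,250,.04))/2
print("handle mid",hm,"piv",piv,"jaw",jt,"end",he)
for a in (hm,he,):
  for b in (piv,jt):
    d=b-a;print(np.degrees(np.arctan2(d[1],d[0])),np.linalg.norm(d))
print("wood front block edges z=.026",[plane(w,u,v,.026) for u,v in [(232,77),(328,78),(233,155),(325,156),(228,227),(326,228)]])
Rm=R.from_quat(s["tcp_rot"]).as_matrix()
y=np.radians(85.2);
print("tool yaw",np.degrees(np.arctan2(Rm[1,2],Rm[0,2])))
d=(piv-hm)/np.linalg.norm(piv-hm);g=piv-.055*d;print("grip",g, "in tool",Rm.T@(g-s["ee_pos"]))
E
```

```text
[[225 192  22  77 760]
 [298 193  19  77 756]] [[237.23026316 231.49868421]
 [305.56613757 232.77380952]]
handle mid [ 0.46302311 -0.25103172  0.038     ] piv [ 0.47382769 -0.1757568   0.04      ] jaw [ 0.47817428 -0.12194477  0.04      ] end [ 0.46901233 -0.2670507   0.04      ]
81.83184586139478 0.07607268165484224
83.30571827470071 0.12998845452831395
86.98069552135163 0.09142081351191526
86.38715643351729 0.14539488697549321
wood front block edges z=.026 [array([ 0.44228619, -0.13132268,  0.026     ]), array([ 0.51233106, -0.13646353,  0.026     ]), array([ 0.43681729, -0.18824699,  0.026     ]), array([ 0.50929056, -0.19370678,  0.026     ]), array([ 0.42590103, -0.24916343,  0.026     ]), array([ 0.50923081, -0.25551692,  0.026     ])]
tool yaw 86.34451848598503
grip [ 0.46601606 -0.23018002  0.03855401] in tool [-0.00304002  0.16038307 -0.00084243]
```

```bash
cat > m.py <<'E'
from h import *
s=r.observe();w=cam("wrist");im=w["img"];hsv=cv2.cvtColor(im,cv2.COLOR_RGB2HSV)
print(s["time_s"],s["ee_pos"],np.abs(s["joint_velocities"]).max())
Rm=R.from_quat(s["tcp_rot"]).as_matrix()
m=cv2.inRange(hsv,(105,120,40),(130,255,255));m[:, :200]=0;m[:,400:]=0
n,l,st,ce=cv2.connectedComponentsWithStats(m)
H=[i for i in range(1,n) if st[i,4]>50];print(st[H],ce[H])
for i in H: print(plane(w,*ce[i],.038))
hm=np.mean([plane(w,*ce[i],.038) for i in H],0)
d=cv2.inRange(hsv,(0,0,0),(179,255,75));d[:, :250]=0;d[:,310:]=0;d[:90]=0;d[190:]=0
g=cv2.cvtColor(im,cv2.COLOR_RGB2GRAY)
crop(w,"wm.png",200,20,360,280,2.3)
E
python3 m.py
```

```text
1.2833 [ 0.4666264  -0.23320461  0.19956315] 0.08957003266184652
[[228 190  21  77 753]
 [300 191  20  76 745]] [[239.7622842  229.00132802]
 [308.14765101 230.01208054]]
[ 0.43504058 -0.24935758  0.038     ]
[ 0.49054795 -0.25414391  0.038     ]
```

View pics/wm.png

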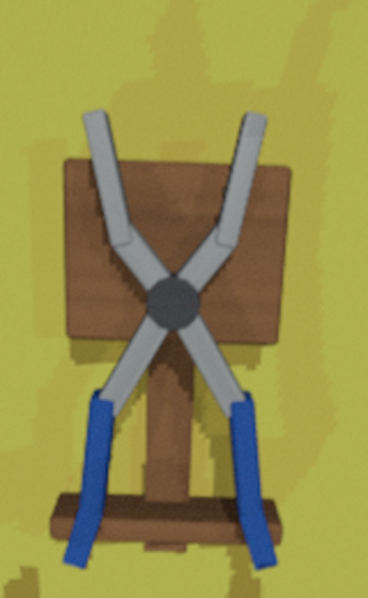

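```bash
python3 - <<'E'
from h import *
s=r.observe();w=cam("wrist");print(s["ee_pos"],s["time_s"])
# blank: use pixel shift found by re-measuring handles
im=w["img"];hsv=cv2.cvtColor(im,cv2.COLOR_RGB2HSV)
m=cv2.inRange(hsv,(105,120,40),(130,255,255));m[:, :200]=0;m[:,400:]=0
n,l,st,ce=cv2.connectedComponentsWithStats(m);H=[i for i in range(1,n) if st[i,4]>50];ce=ce[H]
sh=ce.mean(0)-np.array([273.95,229.5]);print(sh)
P=lambda u,v,z=.04:plane(w,200+u/2.3+sh[0],20+v/2.3+sh[1],z)
piv=P(173,304);jt=(P(94,116)+P(257,119))/2;he=(P(75,563)+P(266,563))/2;hm=np.mean([plane(w,*c,.038) for c in ce],0)
print(piv,jt,he,hm)
for a,b in [(he,piv),(piv,jt),(he,jt),(hm,piv),(hm,jt)]:
    d=b-a;print(np.degrees(np.arctan2(d[1],d[0])),np.linalg.norm(d))
for p in [(66,160),(290,170),(68,338),(277,344)]: print(P(*p,.026))
E
```

```text
[ 0.46482178 -0.23686908  0.20008562] 1.3333
[ 2.32352929 -5.34445727]
[ 0.46858404 -0.18912479  0.04      ] [ 0.47346753 -0.13418729  0.04      ] [ 0.46064404 -0.28268991  0.04      ] [ 0.46287066 -0.2516374   0.038     ]
85.14946367143635 0.09390141410486463
84.92022617109153 0.05515412594251446
85.06464033352678 0.14905526194935043
84.77793146879073 0.06280500988960099
84.8444821383542 0.11794415101906648
[ 0.4376481  -0.14275214  0.026     ]
[ 0.5092631  -0.15119627  0.026     ]
[ 0.43124266 -0.20016218  0.026     ]
[ 0.50348686 -0.20774107  0.026     ]
```

```bash
python3 - <<'E'
from h import *
s=r.observe();w=cam("wrist");print(s["ee_pos"],s["time_s"])
im=w["img"];hsv=cv2.cvtColor(im,cv2.COLOR_RGB2HSV)
m=cv2.inRange(hsv,(105,120,40),(130,255,255));m[:, :200]=0;m[:,400:]=0
n,l,st,ce=cv2.connectedComponentsWithStats(m);H=[i for i in range(1,n) if st[i,4]>50];ce=ce[H]
sh=ce.mean(0)-np.array([273.95,229.5]);print(sh)
P=lambda u,v,z=.04:plane(w,200+u/2.3+sh[0],20+v/2.3+sh[1],z)
piv=P(173,304);d=np.array([np.cos(np.radians(85)),np.sin(np.radians(85)),0])
for n,p,z in [("blue0",(173,395),.04),("bend",(173,507),.04),("end",(173,565),.04),("fb front",(173,165),.026),("fb rear",(173,341),.026),("rb top front",(173,497),.026),("rb top rear",(173,519),.026),("rb bottom",(173,541),0)]:
    print(n,(P(*p,z)-piv)@d)
E
```

```text
[ 0.46358345 -0.23966088  0.20050567] 1.3833
[ 3.74856872 -9.54716525]
blue0 -0.030189727022073624
bend -0.0710797224958766
end -0.09408932282167662
fb front 0.04223140430944754
fb rear -0.014630517581864087
rb top front -0.07327225551660936
rb top rear -0.08227521347941716
rb bottom -0.10461216972699752
```

Emit:
carry_out(motion=[[0.0003, 0.015, 0, 0], [0.0005, 0.032, 0, 0], [0.001, 0.05, 0, 0], [0.001, 0.068, 0, 0], [0.001, 0.084, 0, 0], [0.001, 0.097, 0, 0], [0.001, 0.107, 0, 0], [0.001, 0.113, 0, 0], [0.001, 0.115, 0, 0], [0.001, 0.115, 0, 0]], jaw=-0.95)

```text
time_s: 2.27
ee_pos: [0.4639, -0.2416, 0.0859]
tcp_rot: [0.707, -0.03, 0.03, -0.706]
contact_force: [-0.0, 0.2, -0.4]
width: 0.083
```

```bash
python3 - <<'E'
from h import *
s=r.observe();print(s["time_s"],s["ee_pos"],s["width"],s["contact_force"])
Rm=R.from_quat(s["tcp_rot"]).as_matrix();print(np.degrees(np.arctan2(Rm[1,2],Rm[0,2])))
w=cam("wrist");cv2.imwrite("pics/w2.png",w["img"][:,:,::-1])
c=cam("side");crop(c,"s2.png",250,130,400,260,5)
E
```

```text
2.2667 [ 0.4638858  -0.2416055   0.08591245] 0.08299446058765458 [-0.02554508  0.2433171  -0.39423407]
85.17356789395124
```

View pics/w2.png

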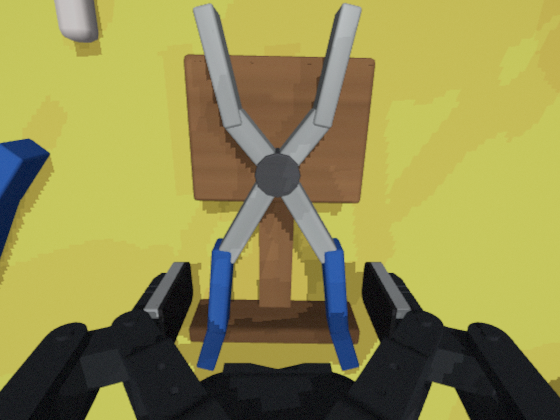

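View pics/s2.png

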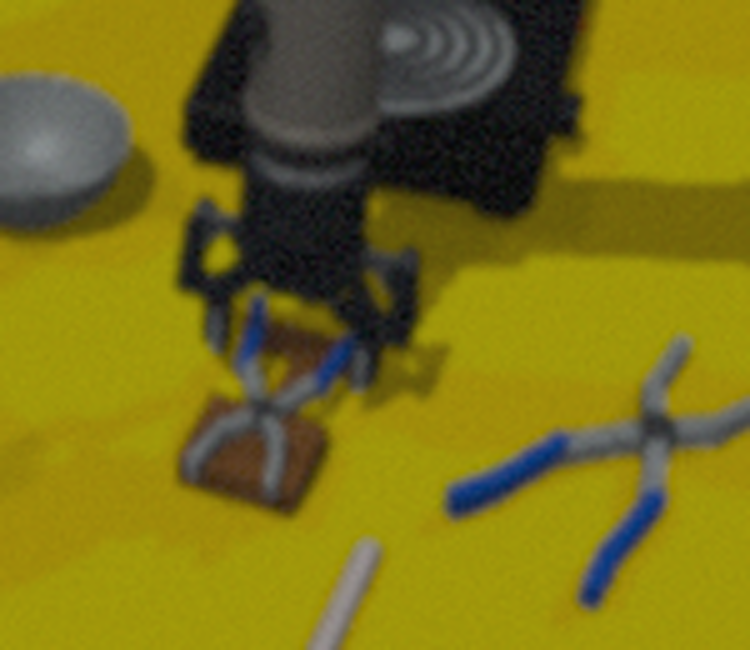

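```bash
python3 - <<'E'
from h import *
s=r.observe();w=cam("wrist");Rm=R.from_quat(s["tcp_rot"]).as_matrix()
L=lambda u,v,z:(Rm.T@(plane(w,u,v,z)-s["ee_pos"])).round(4)
for n,p,z in [("piv",(278,175),.04),("blue0",(222,243),.04),("blue0r",(333,243),.04),("bendL",(219,322),.04),("bendR",(339,317),.04),("fb rear",(278,201),.026),("rb front bot",(277,303),0),("rbtop front",(277,322),.026),("rbrear",(277,342),.026),("tipL",(204,9),.04),("tipR",(350,9),.04)]: print(n,L(*p,z))
print("pad pts pred", [px(w,s["ee_pos"]+Rm@np.array([x,.073,z])) for x in(-.0415,.0415) for z in(-.011,.011)])
E
```

```text
piv [0.0002 0.0466 0.0539]
blue0 [-0.023   0.0466  0.0249]
blue0r [0.0231 0.0467 0.0249]
bendL [-0.0267  0.0466 -0.0151]
bendR [ 0.028   0.0467 -0.0124]
fb rear [0.0003 0.0606 0.0386]
rb front bot [-0.0002  0.0867 -0.0348]
rbtop front [-0.0002  0.0607 -0.0269]
rbrear [-0.0002  0.0607 -0.0397]
tipL [-0.0241  0.0466  0.1095]
tipR [0.0237 0.0466 0.1095]
pad pts pred [(np.float64(199.6162238528097), np.float64(281.65723485630207)), (np.float64(196.13853202403538), np.float64(244.47486039121432)), (np.float64(355.0586352696849), np.float64(281.6473959559997)), (np.float64(358.5763405719781), np.float64(244.46824771106165))]
```

Emit:
carry_out(motion=[[0, 0, 0, 0], [0, 0, 0, 0], [0, 0, 0, 0], [0, 0, 0, 0], [0, 0, 0, 0], [0, 0, 0, 0], [0, 0, 0, 0], [0, 0, 0, 0], [0, 0, 0, 0], [0, 0, 0, 0]], jaw=-0.22, force=20)

```text
time_s: 3.25
ee_pos: [0.4652, -0.2427, 0.089]
tcp_rot: [0.708, -0.028, 0.03, -0.705]
contact_force: [-3.4, -1.1, 13.9]
width: 0.0518
```

```bash
python3 - <<'E'
from h import *
s=r.observe();print(s["time_s"],s["ee_pos"],s["width"],s["contact_force"],s["tau"])
w=cam("wrist");cv2.imwrite("pics/w3.png",w["img"][:,:,::-1])
E
```

```text
3.25 [ 0.46523389 -0.24270296  0.08898267] 0.05182373486175955 [-3.35163146 -1.09878959 13.88998236] [ -0.98126717 -33.06634426  -3.53238367 -14.78078038  -0.50994191
  -1.16569653  -0.09191815]
```

View pics/w3.png

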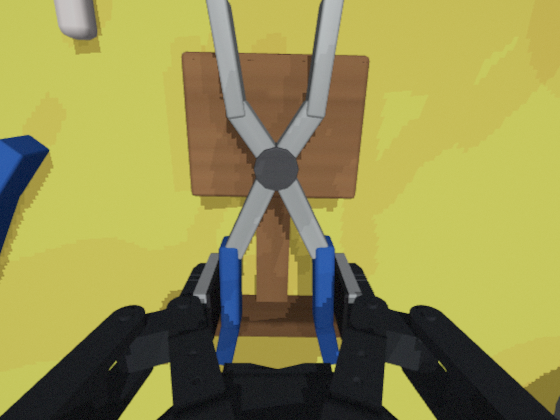

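Emit:
carry_out(motion=[[0, -0.004, 0, 0], [0, -0.01, 0, 0], [0, -0.02, 0, 0], [0, -0.036, 0, 0], [0, -0.056, 0, 0], [0, -0.078, 0, 0], [0, -0.1, 0, 0], [0, -0.12, 0, 0], [0, -0.134, 0, 0], [0, -0.14, 0, 0]])

```text
time_s: 4.13
ee_pos: [0.4652, -0.241, 0.2287]
tcp_rot: [0.707, -0.028, 0.031, -0.706]
contact_force: [1.0, -0.4, -1.4]
width: 0.0526
```

```bash
python3 - <<'E'
from h import *
s=r.observe();print(s["time_s"],s["ee_pos"],s["width"],s["contact_force"],s["wrist_torque"])
w=cam("wrist");cv2.imwrite("pics/w4.png",w["img"][:,:,::-1])
c=cam("side");crop(c,"s4.png",220,90,400,240,4)
E
```

```text
4.1333 [ 0.46520877 -0.24097929  0.22865665] 0.05257378937215705 [ 0.97602142 -0.44061376 -1.38615555] [-0.07729297  0.00334448 -0.01095762]
```

View pics/w4.png

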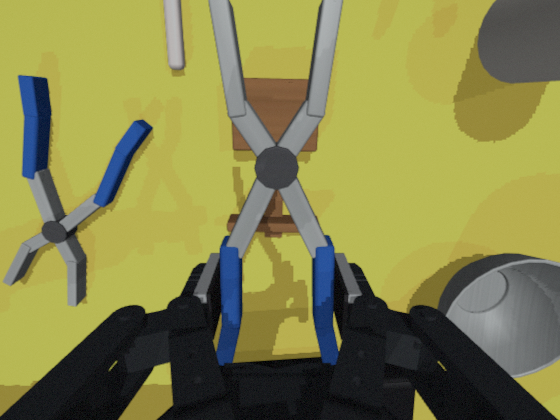

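View pics/s4.png

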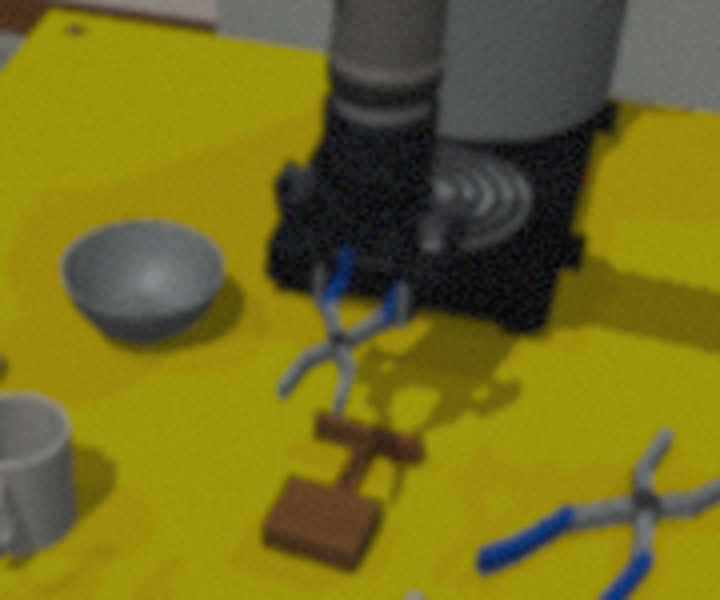

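Emit:
carry_out(motion=[[0.001, -0.012, 0.005, 0], [0.003, -0.024, 0.017, -0.5], [0.006, -0.036, 0.035, -1.5], [0.01, -0.044, 0.058, -3], [0.0145, -0.044, 0.083, -4], [0.019, -0.044, 0.108, -5], [0.023, -0.044, 0.133, -6], [0.027, -0.044, 0.155, -7], [0.03, -0.044, 0.17, -8], [0.031, -0.044, 0.177, -8]])

```text
time_s: 5.07
ee_pos: [0.5095, -0.0639, 0.2688]
tcp_rot: [-0.706, -0.021, 0.022, 0.708]
contact_force: [0.1, 0.1, -0.9]
width: 0.0524
```

```bash
python3 - <<'E'
from h import *
s=r.observe();print(s["time_s"],s["ee_pos"],s["width"],s["contact_force"],s["wrist_torque"])
w=cam("wrist");cv2.imwrite("pics/w5.png",w["img"][:,:,::-1])
E
```

```text
5.0667 [ 0.50954917 -0.06393571  0.26876408] 0.05243222095439554 [ 0.08266199  0.09591932 -0.93536815] [ 0.02232446 -0.06646024  0.06128175]
```

View pics/w5.png

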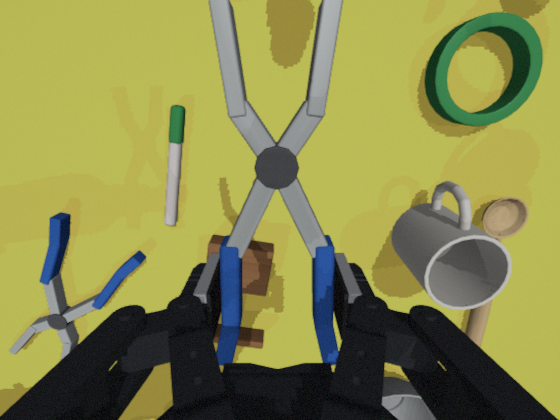

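Emit:
carry_out(motion=[[0.001, 0, 0.004, 0], [0.004, 0, 0.015, 0], [0.008, 0, 0.033, -0.5], [0.013, 0, 0.055, -1], [0.018, 0, 0.078, -1.5], [0.023, 0, 0.098, -2], [0.026, 0, 0.111, -2], [0.028, 0, 0.118, -2], [0.028, 0, 0.121, -2], [0.028, 0, 0.121, -2]])

```text
time_s: 5.95
ee_pos: [0.5308, 0.055, 0.2697]
tcp_rot: [0.707, 0.032, -0.032, -0.706]
contact_force: [0.2, -0.9, -1.5]
width: 0.0523
```

```bash
python3 - <<'E'
from h import *
s=r.observe();print(s["time_s"],s["ee_pos"],s["width"],s["contact_force"],s["joint_velocities"].__abs__().max() if hasattr(s["joint_velocities"],'max') else max(map(abs,s["joint_velocities"])))
w=cam("wrist");cv2.imwrite("pics/w6.png",w["img"][:,:,::-1])
crop(w,"w6c.png",200,0,350,200,4)
np.save("T6.npy",w["T"])
c=cam("top");crop(c,"t6.png",90,170,330,260,3.3)
E
```

```text
5.95 [0.53075618 0.05498248 0.26972478] 0.052315339968690824 [ 0.16006382 -0.86882574 -1.54405666] 0.019672435623166836
```

View pics/w6.png

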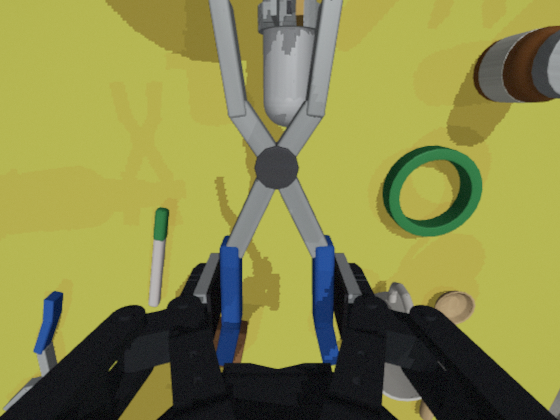

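View pics/t6.png

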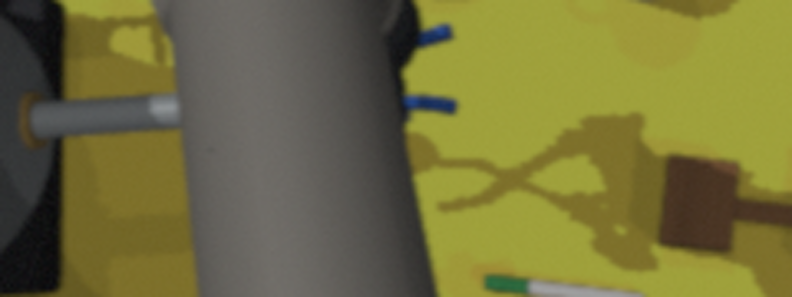

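Emit:
carry_out(motion=[[0, 0, 0.003, 0], [0, 0, 0.008, 0], [0, 0, 0.014, 0], [0, 0, 0.02, 0], [0, 0, 0.026, 0], [0, 0, 0.032, 0], [0, 0, 0.037, 0], [0, 0, 0.04, 0], [0, 0, 0.04, 0], [0, 0, 0.04, 0]])

```text
time_s: 6.88
ee_pos: [0.5271, 0.0952, 0.2699]
tcp_rot: [0.706, 0.033, -0.033, -0.706]
contact_force: [-0.4, -0.5, -1.7]
width: 0.0523
```

```bash
python3 - <<'E'
from h import *
s=r.observe();print(s["time_s"],s["ee_pos"],s["width"],s["contact_force"],max(map(abs,s["joint_velocities"])))
w=cam("wrist")
crop(w,"w7c.png",190,0,370,140,4.4)
np.save("T7.npy",w["T"])
E
```

```text
6.8833 [0.52713372 0.09524841 0.26988902] 0.05229117159745604 [-0.39297846 -0.51176257 -1.65665339] 0.010291192778409581
```

View pics/w7c.png

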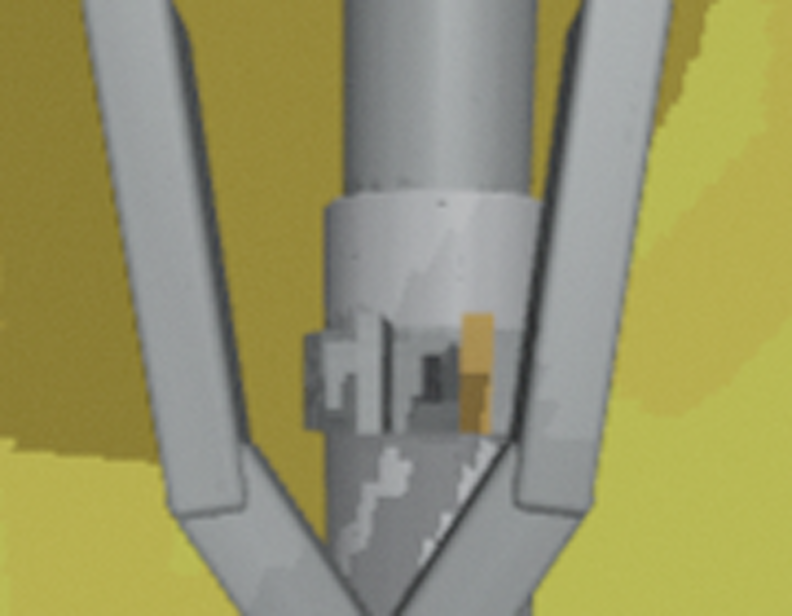

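```bash
python3 - <<'E'
from h import *
s=r.observe();w=cam("wrist");Rm=R.from_quat(s["tcp_rot"]).as_matrix();print(s["ee_pos"],np.degrees(np.arctan2(Rm[1,2],Rm[0,2])))
L=lambda u,v,z:(Rm.T@(plane(w,190+u/4.4,v/4.4,z)-s["ee_pos"])).round(4)
P=lambda u,v,z:plane(w,190+u/4.4,v/4.4,z).round(4)
for n,p,z in [("steel",(355,372),.159),("brass",(493,372),.159),("mid",(424,372),.159),("ear front",(424,432),.159),("ear back",(424,313),.159),("pipeL",(344,5),.115),("pipeL",(342,180),.115),("pipeR",(537,5),.115),("pipeR",(532,180),.115)]: print(n,L(*p,z),P(*p,z))
zj=s["ee_pos"][2]-.056+.007
for n,p in [("jawL bend inner",(243,445)),("jawR bend inner",(515,440)),("jawL top inner",(168,5)),("jawR top inner",(588,5)),("bendL low",(182,515)),("bendR low",(585,515))]: print(n,L(*p,zj))
print("pivot",(Rm.T@(plane(w,276,167,zj)-s["ee_pos"])).round(4))
E
```

```text
[0.52720418 0.09479897 0.26983072] 95.22952680192338
steel [-0.0038  0.1108  0.0888] [0.5153 0.1828 0.159 ]
brass [0.0133 0.1108 0.0888] [0.5324 0.1844 0.159 ]
mid [0.0048 0.1108 0.0888] [0.5239 0.1836 0.159 ]
ear front [0.0049 0.1108 0.0818] [0.5246 0.1766 0.159 ]
ear back [0.0047 0.1108 0.0956] [0.5232 0.1903 0.159 ]
pipeL [-0.0058  0.1548  0.1394] [0.5087 0.233  0.115 ]
pipeL [-0.0063  0.1548  0.117 ] [0.5102 0.2106 0.115 ]
pipeR [0.0217 0.1548 0.1394] [0.5361 0.2355 0.115 ]
pipeR [0.0218 0.1548 0.117 ] [0.5382 0.2132 0.115 ]
jawL bend inner [-0.0119  0.049   0.0809]
jawR bend inner [0.0106 0.049  0.0813]
jawL top inner [-0.0165  0.0489  0.1124]
jawR top inner [0.0151 0.0489 0.1124]
bendL low [-0.0172  0.049   0.0753]
bendR low [0.0166 0.049  0.0753]
pivot [-0.0007  0.049   0.0565]
```

Emit:
carry_out(motion=[[0.001, 0.003, -0.002, 0], [0.002, 0.008, -0.005, 0], [0.0035, 0.014, -0.008, 0], [0.005, 0.02, -0.011, 0], [0.0055, 0.026, -0.012, 0], [0.0055, 0.031, -0.012, 0], [0.0055, 0.034, -0.012, 0], [0.0055, 0.035, -0.012, 0], [0.0055, 0.035, -0.012, 0], [0.0055, 0.035, -0.012, 0]])

```text
time_s: 7.82
ee_pos: [0.5338, 0.084, 0.2351]
tcp_rot: [-0.706, -0.033, 0.032, 0.706]
contact_force: [-0.0, -0.0, -1.9]
width: 0.0521
```

```bash
python3 - <<'E'
from h import *
s=r.observe();print(s["time_s"],s["ee_pos"],s["width"],s["contact_force"],max(map(abs,s["joint_velocities"])))
w=cam("wrist")
crop(w,"w8c.png",190,0,370,140,4.4)
c=cam("side");crop(c,"s8.png",180,210,320,330,5)
E
```

```text
7.8167 [0.53378727 0.08400224 0.23507578] 0.05214340412838933 [-0.01244468 -0.02889975 -1.88647384] 0.004432207586906235
```

View pics/w8c.png

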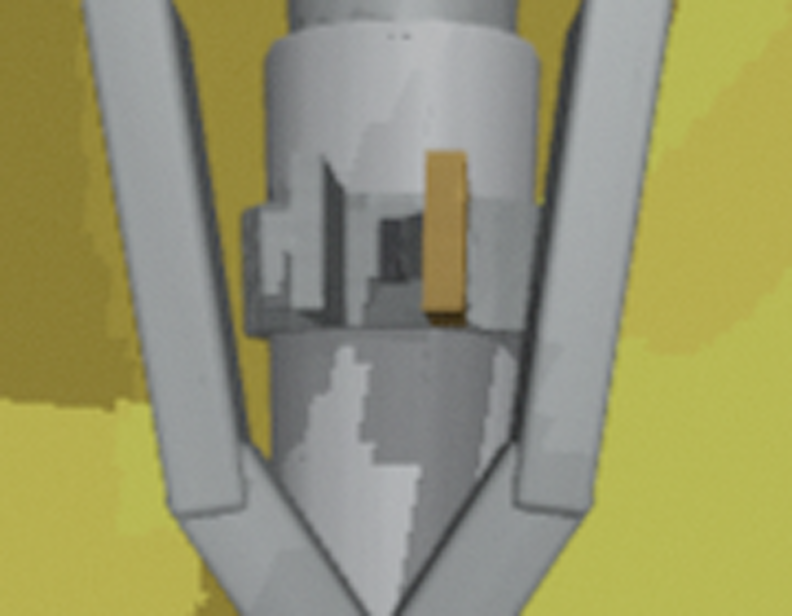

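View pics/s8.png

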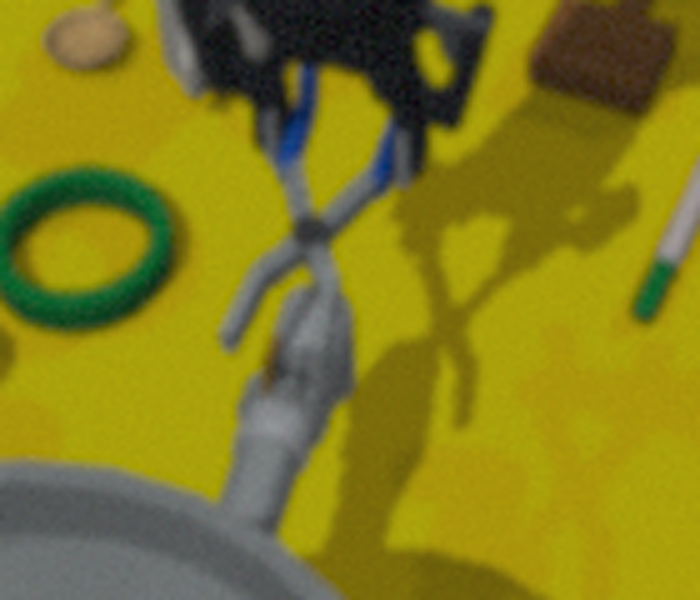

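```bash
python3 - <<'E'
from h import *
s=r.observe();w=cam("wrist");Rm=R.from_quat(s["tcp_rot"]).as_matrix();print(s["ee_pos"],s["time_s"])
L=lambda u,v,z:(Rm.T@(plane(w,190+u/4.4,v/4.4,z)-s["ee_pos"])).round(4)
for p in [(290,233),(467,233),(378,155),(378,312)]: print(p,L(*p,.159))
E
```

```text
[0.53388799 0.08394983 0.23530424] 7.9167
(290, 233) [-0.0094  0.0763  0.1002]
(467, 233) [0.0078 0.0763 0.1002]
(378, 155) [-0.0008  0.0763  0.107 ]
(378, 312) [-0.0008  0.0763  0.0931]
```

Emit:
carry_out(motion=[[0, 0.003, 0, 0], [0, 0.007, 0, 0], [0, 0.011, 0, 0], [0, 0.015, 0, 0], [0, 0.019, 0, 0], [0, 0.023, 0, 0], [0, 0.026, 0, 0], [0, 0.029, 0, 0], [0, 0.03, 0, 0], [0, 0.03, 0, 0]])

```text
time_s: 8.8
ee_pos: [0.5335, 0.0836, 0.2045]
tcp_rot: [0.706, 0.032, -0.033, -0.706]
contact_force: [0.3, 0.2, -1.5]
width: 0.0519
```

```bash
python3 - <<'E'
from h import *
s=r.observe();print(s["time_s"],s["ee_pos"],s["width"],s["contact_force"],max(map(abs,s["joint_velocities"])))
w=cam("wrist")
crop(w,"w9c.png",190,0,370,140,4.4)
c=cam("side");crop(c,"s9.png",180,210,320,330,5)
E
```

```text
8.8 [0.53352828 0.08362438 0.20450029] 0.05192405543557553 [ 0.26734588  0.15636673 -1.49052505] 0.008836452651780456
```

View pics/w9c.png

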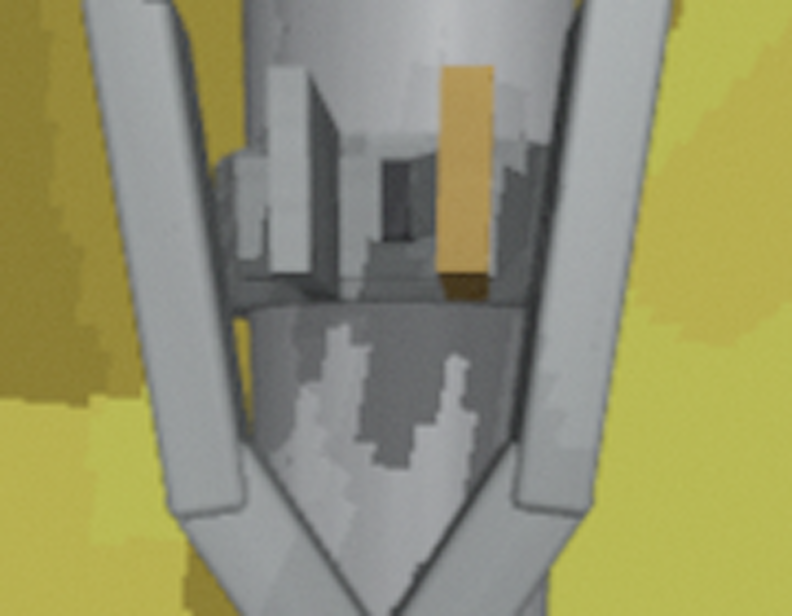

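View pics/s9.png

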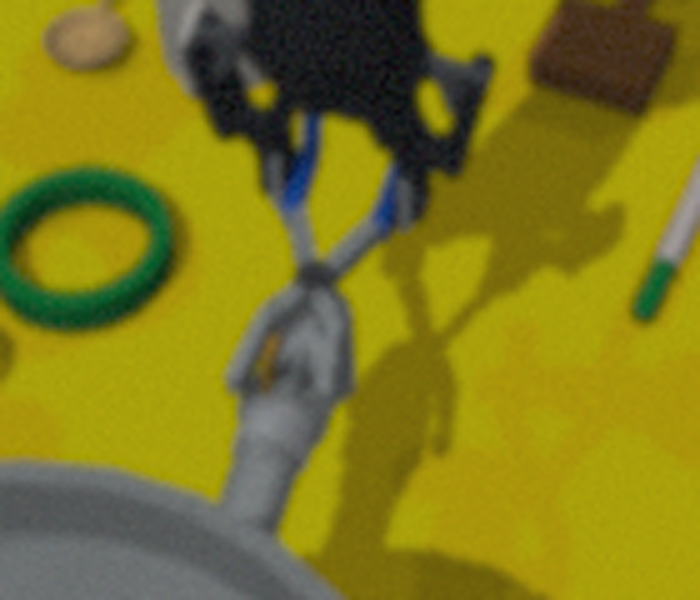

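Emit:
carry_out(motion=[[0, -0.0005, 0, 0], [0, -0.001, 0, 0], [0, -0.0015, 0, 0], [0, -0.002, 0, 0], [0, -0.002, 0, 0], [0, -0.002, 0, 0], [0, -0.002, 0, 0], [0, -0.002, 0, 0], [0, -0.002, 0, 0], [0, -0.002, 0, 0]], jaw=0.05, force=22)

```text
time_s: 9.73
ee_pos: [0.5337, 0.0837, 0.2069]
tcp_rot: [0.706, 0.032, -0.032, -0.706]
contact_force: [0.7, 0.4, -1.2]
width: 0.0406
```

```bash
python3 - <<'E'
from h import *
s=r.observe();print(s["time_s"],s["ee_pos"],s["width"],s["contact_force"],max(map(abs,s["joint_velocities"])))
w=cam("wrist")
crop(w,"w10c.png",190,0,370,140,4.4)
E
```

```text
9.7333 [0.53371515 0.08366358 0.20687378] 0.04057202318751561 [ 0.74567862  0.3769053  -1.22737696] 0.00219910763490249
```

View pics/w10c.png

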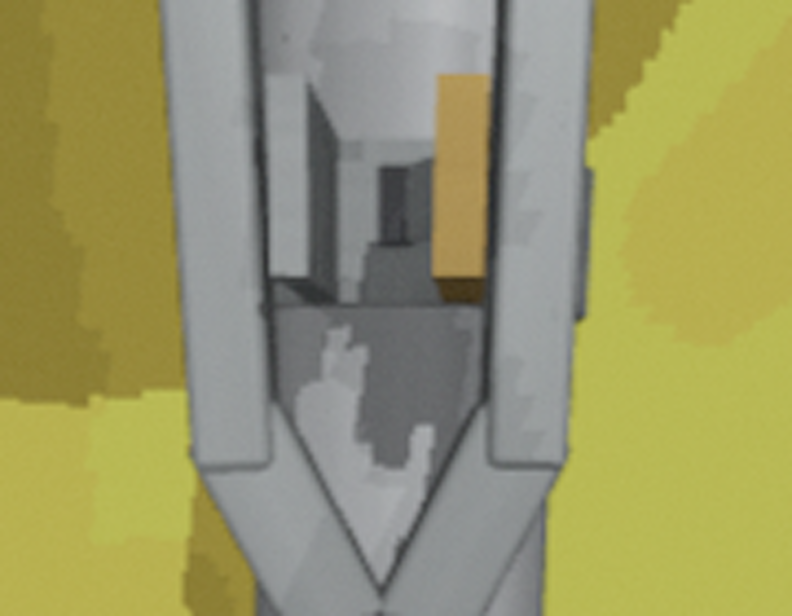

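Emit:
carry_out(motion=[[0, -0.0003, 0, 0], [0, -0.0005, 0, 0], [0, -0.0005, 0, 0], [0, -0.0005, 0, 0], [0, -0.0005, 0, 0], [0, -0.0005, 0, 0], [0, -0.0005, 0, 0], [0, -0.0005, 0, 0], [0, -0.0005, 0, 0], [0, -0.0005, 0, 0]], jaw=0.11, force=26)

```text
time_s: 10.62
ee_pos: [0.5339, 0.0835, 0.2074]
tcp_rot: [0.706, 0.032, -0.032, -0.706]
contact_force: [1.0, -1.1, -1.6]
width: 0.0384
```

```bash
cat > q.py <<'E'
import sys
from h import *
s=r.observe();print(s["time_s"],s["ee_pos"],s["width"],s["contact_force"],s["wrist_torque"])
w=cam("wrist")
crop(w,sys.argv[1],220,0,340,110,5)
im=w["img"];hsv=cv2.cvtColor(im,cv2.COLOR_RGB2HSV)
m=cv2.inRange(hsv,(10,80,140),(21,255,255))[0:75,260:320]
n,l,st,ce=cv2.connectedComponentsWithStats(m);print(st[1:][st[1:,4]>20],ce[1:][st[1:,4]>20])
E
python3 q.py w11.png
```

```text
10.6167 [0.53386307 0.08352741 0.20742012] 0.038378480547498726 [ 1.02908774 -1.07229465 -1.58334702] [-0.13870381 -0.2938397  -0.1296599 ]
[[ 27  17  12  45 509]] [[32.48330059 39.05304519]]
```

View pics/w11.png

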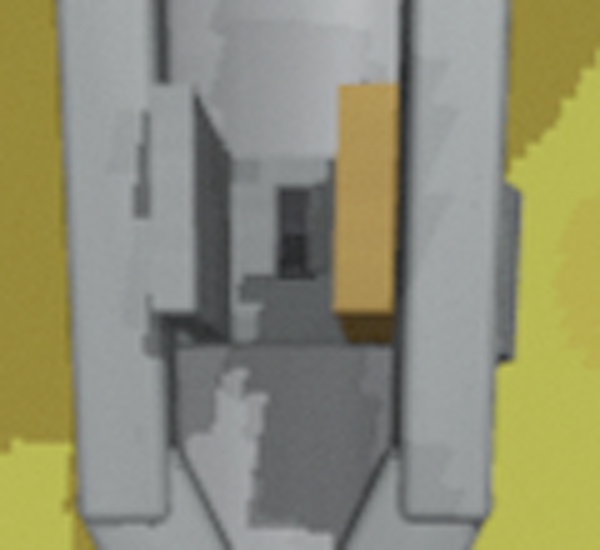

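Emit:
carry_out(motion=[[0, -0.0002, 0, 0], [0, -0.0003, 0, 0], [0, -0.0003, 0, 0], [0, -0.0003, 0, 0], [0, -0.0003, 0, 0], [0, -0.0003, 0, 0], [0, -0.0003, 0, 0], [0, -0.0003, 0, 0], [0, -0.0003, 0, 0], [0, -0.0003, 0, 0]], jaw=0.14, force=29)

```text
time_s: 11.5
ee_pos: [0.5338, 0.0834, 0.2077]
tcp_rot: [0.707, 0.032, -0.032, -0.706]
contact_force: [2.5, -2.7, -2.6]
width: 0.0368
```

```bash
python3 q.py w12.png
```

```text
11.5 [0.53378682 0.08340993 0.20768301] 0.03679038530073083 [ 2.46643319 -2.70858544 -2.57716316] [-0.48380764 -0.45201683 -0.18144263]
[[ 26  16  13  46 505]] [[32.28514851 38.7029703 ]]
```

View pics/w12.png

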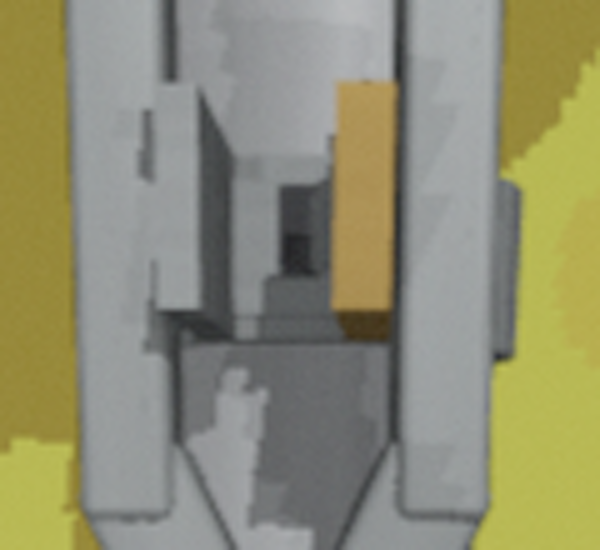

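Emit:
carry_out(motion=[[0, -0.0002, 0, 0], [0, -0.0003, 0, 0], [0, -0.0003, 0, 0], [0, -0.0003, 0, 0], [0, -0.0003, 0, 0], [0, -0.0003, 0, 0], [0, -0.0003, 0, 0], [0, -0.0003, 0, 0], [0, -0.0003, 0, 0], [0, -0.0003, 0, 0]], jaw=0.17, force=29)

```text
time_s: 12.38
ee_pos: [0.5337, 0.0832, 0.2079]
tcp_rot: [0.707, 0.032, -0.032, -0.706]
contact_force: [2.2, -4.6, -1.5]
width: 0.0359
```

```bash
python3 q.py w13.png
```

```text
12.3833 [0.53374751 0.08323148 0.20794281] 0.03588020010253763 [ 2.15791146 -4.63029973 -1.49557969] [-1.01456891 -0.44671423 -0.1325778 ]
[[ 26  16  12  45 500]] [[31.294 37.894]]
```

View pics/w13.png

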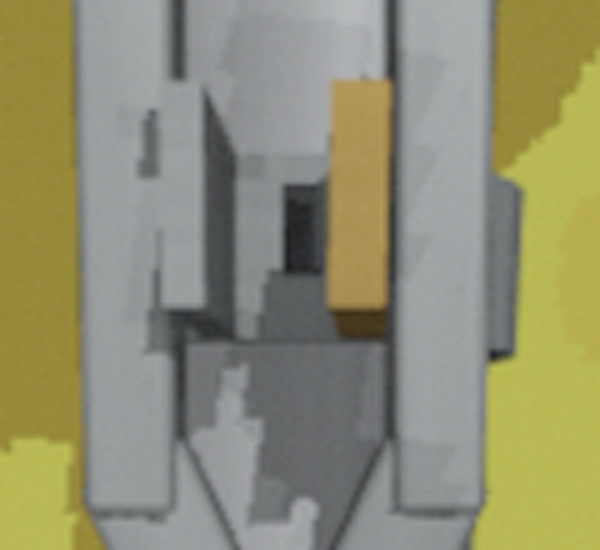

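Emit:
carry_out(motion=[[0, -0.0002, 0, 0], [0, -0.0002, 0, 0], [0, -0.0002, 0, 0], [0, -0.0002, 0, 0], [0, -0.0002, 0, 0], [0, -0.0002, 0, 0], [0, -0.0002, 0, 0], [0, -0.0002, 0, 0], [0, -0.0002, 0, 0], [0, -0.0002, 0, 0]], jaw=0.19, force=29)

```text
time_s: 13.27
ee_pos: [0.5336, 0.0831, 0.2081]
tcp_rot: [0.707, 0.032, -0.032, -0.706]
contact_force: [1.3, -5.5, -1.1]
width: 0.0353
```

```bash
python3 q.py w14.png
```

```text
13.2667 [0.53358197 0.08305078 0.20805936] 0.035279203324383834 [ 1.26869686 -5.5084963  -1.143904  ] [-1.05391562 -0.46186496 -0.17727563]
[[ 25  15  12  46 504]] [[30.31150794 37.6031746 ]]
```

View pics/w14.png

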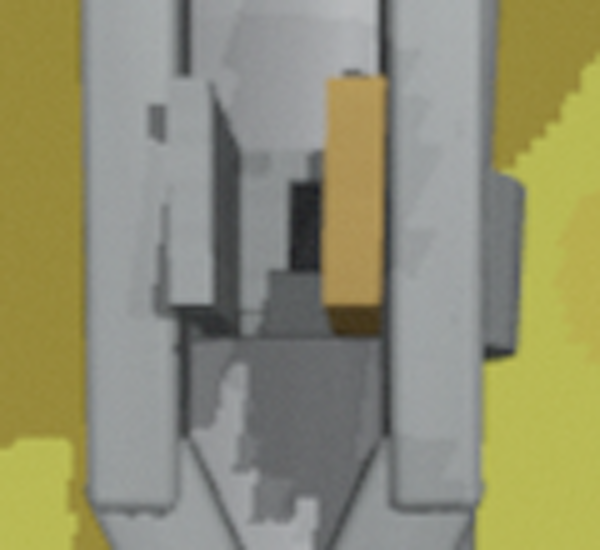

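Emit:
carry_out(motion=[[0, 0, 0, 0], [0, 0, 0, 0], [0, 0, 0, 0], [0, 0, 0, 0], [0, 0, 0, 0], [0, 0, 0, 0], [0, 0, 0, 0], [0, 0, 0, 0], [0, 0, 0, 0], [0, 0, 0, 0]], jaw=0.205, force=29)

```text
time_s: 14.15
ee_pos: [0.5336, 0.0837, 0.2081]
tcp_rot: [-0.706, -0.032, 0.032, 0.706]
contact_force: [0.2, 0.3, -2.2]
width: 0.0343
```

```bash
python3 q.py w15.png
```

```text
14.15 [0.53361613 0.08371823 0.20814489] 0.034260958012557526 [ 0.16551084  0.3407906  -2.24188244] [ 0.02406906  0.0452637  -0.02552955]
[[ 19  18  12  45 510]] [[24.67058824 40.36862745]]
```

View pics/w15.png

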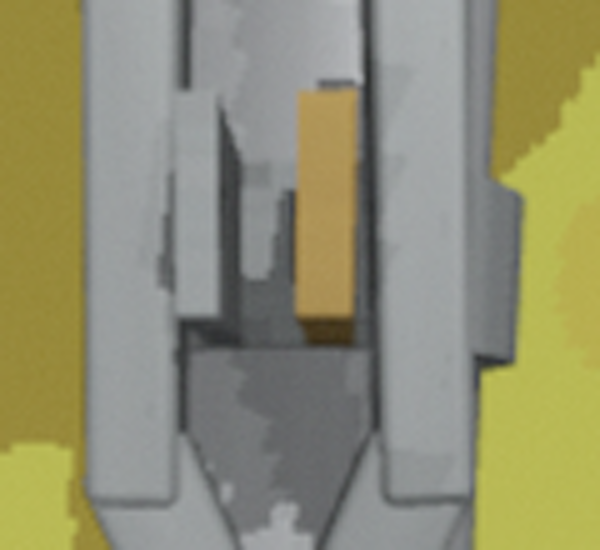

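Emit:
carry_out(motion=[[0, 0, 0, 0], [0, 0, 0, 0], [0, 0, 0, 0], [0, 0, 0, 0], [0, 0, 0, 0], [0, 0, 0, 0], [0, 0, 0, 0], [0, 0, 0, 0], [0, 0, 0, 0], [0, 0, 0, 0]], jaw=-0.22, force=20)

```text
time_s: 15.03
ee_pos: [0.5337, 0.0837, 0.2082]
tcp_rot: [0.706, 0.032, -0.032, -0.706]
contact_force: [-0.5, -0.6, -1.7]
width: 0.0519
```

```bash
python3 q.py w16.png
```

```text
15.0333 [0.5337048  0.08369259 0.20818347] 0.05187452058194006 [-0.45714332 -0.64136246 -1.7425324 ] [-0.02712197  0.03218551 -0.0583357 ]
[[ 19  18  12  45 513]] [[24.59454191 40.17348928]]
```

View pics/w16.png

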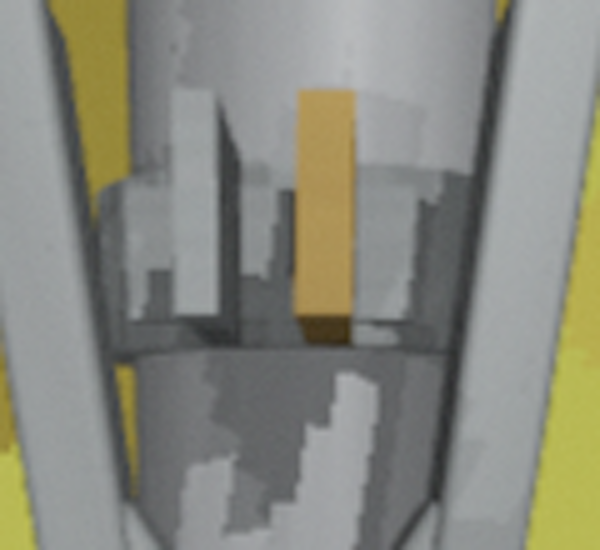

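Emit:
carry_out(motion=[[0, -0.003, 0, 0], [0, -0.008, 0, 0], [0, -0.015, 0, 0], [0, -0.024, 0, 0], [0, -0.034, 0, 0], [0, -0.044, 0, 0], [0, -0.053, 0, 0], [0, -0.06, 0, 0], [0, -0.064, 0, 0], [0, -0.065, 0, 0]])

```text
time_s: 15.92
ee_pos: [0.5341, 0.0838, 0.2743]
tcp_rot: [-0.706, -0.033, 0.032, 0.706]
contact_force: [0.6, 0.7, -1.4]
width: 0.0519
```

```bash
python3 - <<'E'
from h import *
s=r.observe();Rm=R.from_quat(s["tcp_rot"]).as_matrix();y=np.arctan2(Rm[1,2],Rm[0,2])
print(s["time_s"],s["ee_pos"],np.degrees(y),s["width"],s["contact_force"])
for tgt in [(.4639,-.2413,.2)]:
    print(Rm.T@(np.array(tgt)-s["ee_pos"]),np.degrees(y)-85.2)
w=cam("wrist");cv2.imwrite("pics/w17.png",w["img"][:,:,::-1])
E
```

```text
15.9167 [0.53412015 0.08383554 0.27432752] 95.24549061290206 0.05187984556829188 [ 0.64631304  0.65256712 -1.37690068]
[-0.09978687  0.07414169 -0.31735494] 10.045490612902057
```

View pics/w17.png

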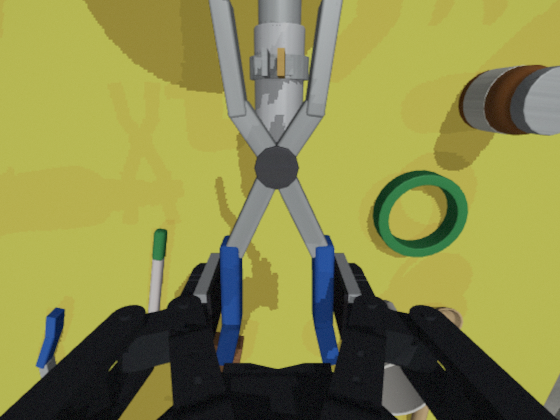

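Emit:
carry_out(motion=[[-0.001, 0, -0.004, 0.3], [-0.004, 0, -0.014, 1], [-0.009, 0, -0.03, 2], [-0.015, 0, -0.05, 3], [-0.022, 0, -0.072, 4], [-0.03, 0, -0.095, 5], [-0.037, 0, -0.117, 6], [-0.043, 0, -0.136, 7], [-0.047, 0, -0.15, 7.5], [-0.05, 0, -0.159, 8]])

```text
time_s: 16.8
ee_pos: [0.4975, -0.0824, 0.2727]
tcp_rot: [0.707, -0.019, 0.018, -0.706]
contact_force: [-0.7, -0.6, -1.4]
width: 0.0521
```

Emit:
carry_out(motion=[[0, 0, 0, 0], [0, 0, 0, 0], [0, 0, 0, 0], [0, 0, 0, 0], [0, 0, 0, 0], [0, 0, 0, 0], [0, 0, 0, 0], [0, 0, 0, 0], [0, 0, 0, 0], [0, 0, 0, 0]])

```text
time_s: 17.63
ee_pos: [0.4985, -0.0792, 0.2732]
tcp_rot: [0.707, -0.017, 0.017, -0.707]
contact_force: [-0.0, -0.0, -2.1]
width: 0.0521
```

```bash
cat > p.py <<'E'
from h import *
s=r.observe();Rm=R.from_quat(s["tcp_rot"]).as_matrix();y=np.arctan2(Rm[1,2],Rm[0,2])
print(s["time_s"],s["ee_pos"],np.degrees(y),s["width"],s["contact_force"])
print(Rm.T@(np.array((.4639,-.2413,.11))-s["ee_pos"]),np.degrees(y)-85.2)
E
python3 p.py
```

```text
17.6333 [ 0.49846832 -0.07918984  0.27318429] 87.25161993334818 0.052074432804315035 [-0.04978122 -0.00315996 -2.07375165]
[-0.02676356  0.1631903  -0.16357391] 2.051619933348178
```

Emit:
carry_out(motion=[[-0.001, 0, -0.004, 0], [-0.003, 0, -0.014, 0.5], [-0.006, 0.005, -0.032, 1], [-0.01, 0.015, -0.056, 1.5], [-0.014, 0.027, -0.083, 2], [-0.018, 0.04, -0.11, 2], [-0.022, 0.052, -0.134, 2], [-0.025, 0.062, -0.152, 2], [-0.0265, 0.068, -0.161, 2], [-0.0268, 0.07, -0.1636, 2]])

```text
time_s: 18.47
ee_pos: [0.4619, -0.2443, 0.2019]
tcp_rot: [0.707, -0.032, 0.03, -0.706]
contact_force: [-0.4, -0.6, -1.7]
width: 0.0518
```

Emit:
carry_out(motion=[[0, 0, 0, 0], [0, 0.005, 0, 0], [0, 0.012, 0, 0], [0, 0.022, 0, 0], [0, 0.034, 0, 0], [0, 0.045, 0, 0], [0, 0.055, 0, 0], [0, 0.062, 0, 0], [0, 0.065, 0, 0], [0, 0.065, 0, 0]])

```text
time_s: 19.3
ee_pos: [0.4634, -0.241, 0.1372]
tcp_rot: [-0.706, 0.03, -0.029, 0.707]
contact_force: [-1.2, -0.5, -1.3]
width: 0.0525
```

```bash
python3 p.py; python3 - <<'E'
from h import *
w=cam("wrist");cv2.imwrite("pics/w18.png",w["img"][:,:,::-1])
c=cam("side");crop(c,"s18.png",220,120,380,250,5)
E
```

```text
19.3 [ 0.46335645 -0.240963    0.13715454] 85.26469272771797 0.052485496290492685 [-1.21806259 -0.52426589 -1.26024114]
[ 0.00061887  0.02715319 -0.0003146 ] 0.06469272771796852
```

View pics/w18.png

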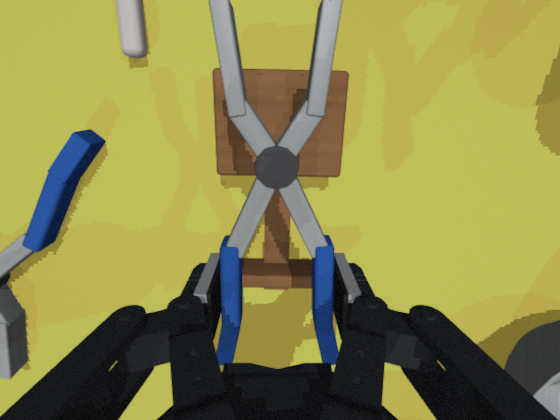

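View pics/s18.png

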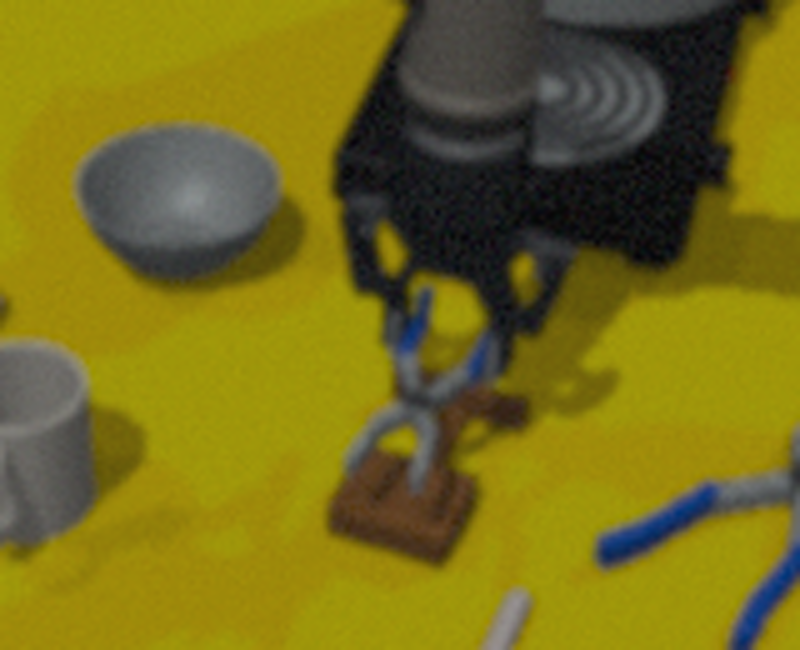

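Emit:
carry_out(motion=[[0.0005, 0.006, -0.001, 0], [0.001, 0.014, -0.002, 0], [0.0013, 0.023, -0.002, 0], [0.0013, 0.031, -0.002, 0], [0.0013, 0.037, -0.002, 0], [0.0013, 0.042, -0.002, 0], [0.0013, 0.045, -0.002, 0], [0.0013, 0.047, -0.002, 0], [0.0013, 0.0485, -0.002, 0], [0.0013, 0.0485, -0.002, 0]])

```text
time_s: 20.23
ee_pos: [0.465, -0.2434, 0.0896]
tcp_rot: [-0.706, 0.029, -0.029, 0.707]
contact_force: [-0.4, 0.3, -2.0]
width: 0.0521
```

```bash
python3 p.py; python3 - <<'E'
from h import *
w=cam("wrist");cv2.imwrite("pics/w19.png",w["img"][:,:,::-1])
E
```

```text
20.2333 [ 0.46499913 -0.24343127  0.08959692] 85.24639314342187 0.05213792901659968 [-0.37214502  0.33654262 -1.99557764]
[-0.00127197 -0.02040296  0.00203406] 0.04639314342186651
```

View pics/w19.png

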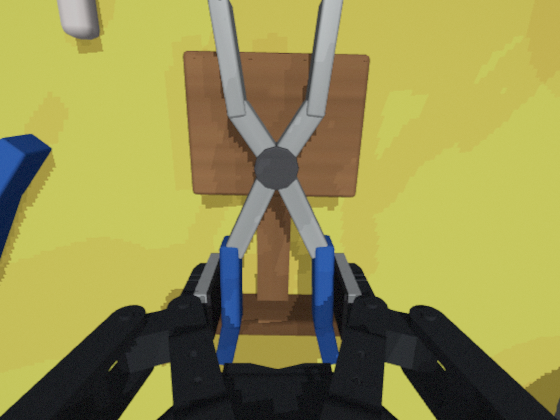

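Emit:
carry_out(motion=[[0, 0.0005, 0, 0], [0, 0.001, 0, 0], [0, 0.0015, 0, 0], [0, 0.002, 0, 0], [0, 0.002, 0, 0], [0, 0.002, 0, 0], [0, 0.002, 0, 0], [0, 0.002, 0, 0], [0, 0.002, 0, 0], [0, 0.002, 0, 0]])

```text
time_s: 21.12
ee_pos: [0.4653, -0.2436, 0.0891]
tcp_rot: [0.707, -0.029, 0.03, -0.706]
contact_force: [-1.9, 1.6, 6.9]
width: 0.0522
```

Seated, pressing about 7–8 N. Release in two stages.

Emit:
carry_out(motion=[[0, 0, 0, 0], [0, 0, 0, 0], [0, 0, 0, 0], [0, 0, 0, 0], [0, 0, 0, 0], [0, 0, 0, 0], [0, 0, 0, 0], [0, 0, 0, 0], [0, 0, 0, 0], [0, 0, 0, 0]], jaw=-0.97)

```text
time_s: 21.95
ee_pos: [0.4649, -0.2435, 0.0877]
tcp_rot: [0.707, -0.029, 0.029, -0.706]
contact_force: [0.7, -1.1, 0.7]
width: 0.084
```

```bash
python3 p.py; python3 - <<'E'
from h import *
w=cam("wrist");cv2.imwrite("pics/w20.png",w["img"][:,:,::-1])
E
```

```text
21.95 [ 0.46494359 -0.24347189  0.08767406] 85.24602806688054 0.08399158384362564 [ 0.66012726 -1.06042395  0.68739044]
[-0.00122083 -0.02232601  0.00207678] 0.046028066880538177
```

View pics/w20.png

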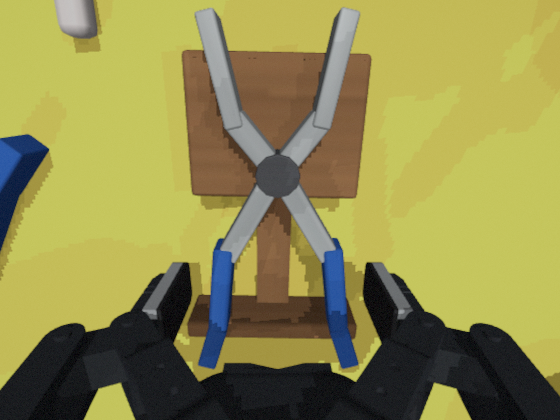

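Emit:
carry_out(motion=[[0, -0.004, 0, 0], [0, -0.012, 0, 0], [0, -0.024, 0, 0], [0, -0.04, 0, 0], [0, -0.06, 0, 0], [0, -0.08, 0, 0], [0, -0.1, 0, 0], [0, -0.112, 0, 0], [0, -0.115, 0, 0], [0, -0.115, 0, 0]])

```text
time_s: 22.83
ee_pos: [0.4657, -0.2437, 0.2043]
tcp_rot: [0.707, -0.028, 0.03, -0.706]
contact_force: [-0.4, -0.4, -0.1]
width: 0.0842
```

```bash
python3 p.py; python3 - <<'E'
from h import *
s=r.observe();w=cam("wrist");cv2.imwrite("pics/w21.png",w["img"][:,:,::-1])
hsv=cv2.cvtColor(w["img"],cv2.COLOR_RGB2HSV)
m=cv2.inRange(hsv,(105,120,40),(130,255,255));m[:, :200]=0;m[:,400:]=0
n,l,st,ce=cv2.connectedComponentsWithStats(m);H=[i for i in range(1,n) if st[i,4]>50]
print([plane(w,*ce[i],.038).round(4) for i in H],st[H])
c=cam("side");crop(c,"s21.png",200,120,360,330,3.5)
c=cam("top");cv2.imwrite("pics/t21.png",c["img"][:,:,::-1])
E
```

```text
22.8333 [ 0.46567586 -0.24372267  0.20429958] 85.24670426475211 0.0842036820575662 [-0.43733465 -0.41163781 -0.12903143]
[-0.00225269  0.09428994  0.00240148] 0.046704264752108315
[array([ 0.4364, -0.2514,  0.038 ]), array([ 0.4919, -0.2562,  0.038 ])] [[231 177  20  77 746]
 [301 177  21  77 752]]
```

View pics/w21.png

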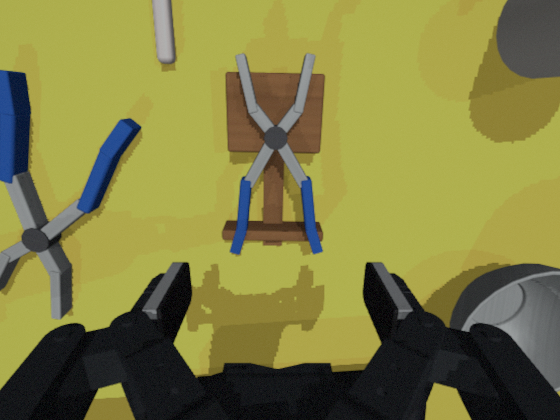

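View pics/s21.png

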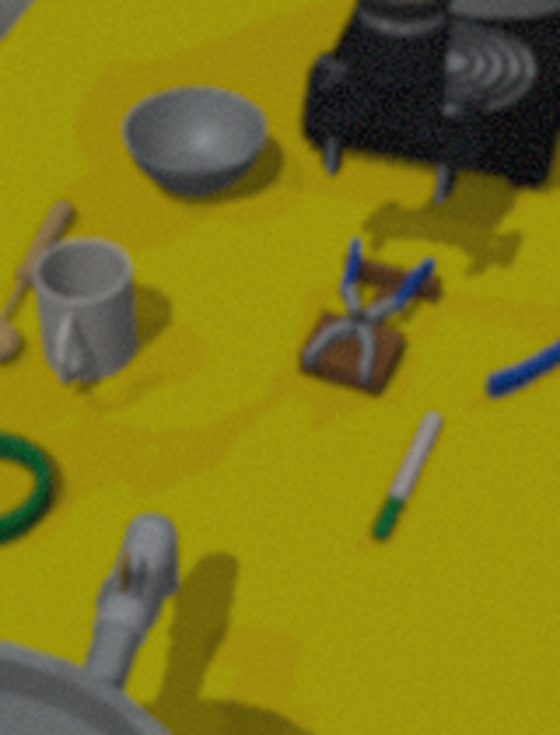

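View pics/t21.png

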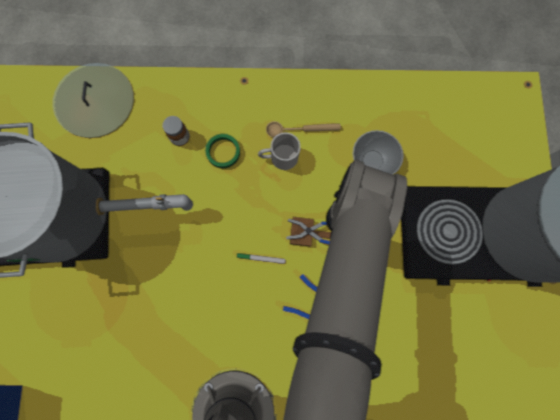

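```bash
python3 - <<'E'
from plant import r
s=r.observe();print(max(map(abs,s["joint_velocities"])),s["contact_force"]);print(r.hand_in())
E
```

```text
0.009657296244908199 [-0.20746213 -1.91284789  0.59119787]
the job is handed in; nothing more can be done
None
```

The clip is shut, the pliers are back on their rest, and I handed the job in after about 23 s of the 51 s allowed.

- **Picking up:** I took the smaller pliers off the rest, not the larger look-alike. I held them at a handle span of about 52 mm and lowered the jaws over the two ears. The gripper stayed about 100 mm behind the clip, so it did not touch it.
- **Squeezing:** I closed the handles in small steps with the force capped at 29 N. The clip clicked at a span of about 34–35 mm:
  - The brass ear jumped clear of the jaw.
  - The load at the wrist fell from about 5.5 N to nearly zero.
  - After I opened the jaws again, the ears stayed shut. I stopped squeezing at the click.
- **Putting back:** The pliers lie flat on the rest, pointing the same way as before to within what I could measure. The gripper is clear of everything, and the bystander objects I could see had not moved.

**Checks that disagreed:**
- The pliers came to rest about 2–3 mm from their original spot, mostly toward the handle end.
- In the last view the ears looked about 5 mm closer together, against the nominal 4.4 mm. I put this down to the coarse pixel scale.

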